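# Gauge a spectacle case for sorting

## Task

Lay the square-ended spectacle case flat on the bed of the bench length gauge, lengthwise between the sliding jaw and the spring anvil, and let go of it. Then slide the jaw shut until the case pushes the spring anvil in about halfway (7 or 8 mm), so that the measuring pressure registers without the anvil bottoming, and leave the case clamped there with your hand clear.

Things in the scene. Friction and masses are not known exactly. Their poses are not given: they have to be found in the camera images.
- case: Case to be gauged: dark hard box with square, flat ends, 140 mm long (x), 44 wide (y), 34 high, about 0.12 kg. Origin: centre of its underside, z up. It lies flat on the table beside two unwanted dark cases with half-round ends (150 x 50 x 36 and 100 x 52 x 40 mm).
- gauge: Bench length gauge fixed to the table: grey bed plate 90 mm wide (x), 360 long (y -190 to +170), flat top 16 mm above the table. Origin on the table, midway between anvil face and fully open jaw; z up. Jaw at the -y end; spring anvil at the +y end, before a grey housing (y 130 to 170, 56 mm high). The case goes on the bed, its length along gauge y, centred at x = 0.
- jaw (a joint): Sliding jaw, m: 0 open (starts 0 to 0.02), grows towards the anvil (gauge +y). Steel face at gauge y = -100 mm + value, 80 wide, top 46 mm above the table; carriage behind it 60 mm long, top at 36 mm. To pinch or push: upright steel grip, 30 mm (x) by 14 mm (y), at gauge x 0, y = -145 mm + value, top 81 mm above the table. Friction 7 N; stays where left, even against the spring.
- anvil (a joint): Spring anvil, m: 0 at rest, grows as it is pushed in (gauge +y), hard stop at 0.015. Flat steel face at gauge y = 100 mm + value, 60 mm wide, top 46 mm above the table. Its spring pushes back with 2 N at rest, 5 N at the stop.
There are look-alikes about, which are no part of the job. Leave any turquoise or yellow look-alike of the case alone.

How it is judged:
By the outcome, as a careful person would: the job done as asked, in the order asked, and still so for the second after the job is handed in, with the robot touching nothing.
It also fails if it takes over 51 s, if anything falls off the work surface, if the arm or the gripper's body presses on something with over 40 N, if the wrist force passes 120 N, or if a joint passes its speed limit or range.

## Robot

A 6-joint arm with a two-finger parallel gripper is mounted at the origin on the work surface. World frame = base frame: x ahead of the robot, y to its left, z up, the work surface at z = 0. Lengths are in mm, angles in rad, forces in N, time in s.
With the tool pointing down it reaches from about 275 to 850 mm from the base axis. Payload 19 kg.
Tool frame: the origin (TCP) lies on the centre line of the jaws, within the pads' length; the fingertips stand bot.tip_reach ahead of it and the grasp point (between the pads) is the TCP (bot.tip_reach is the distance from the TCP to the fingertips, in mm); z points along the fingers, y is the line along which they close (so a half turn about z gives the same grasp; the last joint's range is limited). The gripper opens to 85 mm and grips with 20 to 120 N. Pads are 22 mm wide; open, the fingers measure 114 mm over their backs; the gripper's body (76 mm by 85 mm) begins 54 mm behind the grasp point. The pads swing forward as they close: fully open they stand 13 mm farther back than shut.
Start: joints at [1.017, 0.15, 1.437, -0, 1.554, -0.134], TCP at [234.357, 525.039, 226.967] pointing down, gripper open.
Joint ranges: [-2.8, 2.8], [-0.68, 2.1], [0.12, 2.68], [-1.39, 4.53], [0.16, 2.79], [-2.81, 2.81]. Speed limits (rad/s): [1.89, 1.89, 2.22, 3.01, 3.01, 3.01].

## Interface

Orientations are given as a unit quaternion [x, y, z, w].
In Python, from rig import bot gives the robot as it stands.
- The arm moves only by the tool drive_tool, never from a script. Its argument "deltas" is a list of rows, each an object with "hand": the opening, from -1 (shut) to 1 (fully open), so that 0 is half open; "translation": the shift along the tool's x, y, z in cm, a list of three; "angular": the turn, a rotation vector about the tool's x, y, z in rad, a list of three. In form: [{"hand": hand, "translation": [tx, ty, tz], "angular": [rx, ry, rz]}, ...]. A call has 1 to 10 rows; each row shifts and turns the commanded pose from where the row before left it, along the tool's axes as they then stand; what a row does not reach is not made up. A row lasts 1/10 s, in which the tool goes at most 50 mm and 8.59 degrees, less where a joint would pass 70% of its speed; a pose out of reach is approached as far as the arm can. A call is refused whole if a number of a shift passes 5 or a number of a turn 0.15, either way. A call with a gripper value outside its range is refused whole. The fingers move at their own pace and stop on an object; the grip force is fixed at half the most. Time passes only in rows, so rows that do not move let the fingers close. It gives the time, the measured TCP pose, the force, the opening and the grip force at its end, in the units of the state.
- bot.read_state(): the state, without advancing time (a new reading comes with each control period).
- bot.camera(name): name is "side" or "top"; returns (picture, depth): 480x640x3 uint8, red, green, blue; 480x640 float32, mm along the optical axis (not along the pixel's ray), 0 where there is no reading.
- bot.camera_params(name): a dict with "camera_matrix" (3x3 intrinsics, pixels), "R" (3x3) and "t" (3): a world point X has camera coordinates R X + t. Camera axes: x right, y down, z forward; pixel columns grow to the right and rows downward; lengths in mm; the calibration is good to about 2 mm. A picture is of the moment at which its call begins. camera_params takes no time and is no camera call.
- bot.job_done(): hands the job in; it is judged then, once.
The state is a dict: "clock": time; "qpos": joint angles; "joint_vel": joint speeds; "joint_torque": joint torques, N m; "position": TCP position; "eef_rot": TCP orientation; "force": force on the tool from outside, world axes, zero at the start; "moment": the same for the moment, N m; "opening": finger opening in mm; "finger_force": force on a finger pad.
Only numpy, scipy, OpenCV 4.12 (cv2) and the standard library are available. Lean on these libraries where they do the work, as an engineer would, in place of code of your own. Each camera call takes 0.05 s, during which the arm holds its last target. There are 200 camera calls.

## Working session

There is one attempt and no reset: what is moved stays moved. The work goes in short steps, Python scripts to look and compute and a tool call to move; the robot and the scene stay as the last step left them, time stands still between calls to the robot, and variables do not carry over. Pictures are saved under pics/ and viewed, at most 10 in all, crops included, and the job is handed in when it is done.

Besides the shell and the picture viewer there is one more tool, called as name(argument=value, ...) on one line, values as JSON. drive_tool: Moves the arm, as the interface text tells. Its arguments: {"type":"object","properties":{"deltas":{"type":"array"}},"required":["deltas"]}

```bash
mkdir -p pics; cat > h.py <<'E'
import numpy as np, cv2
from rig import bot
def shot(n,tag):
    im,d=bot.camera(n); np.savez(f'/tmp/{tag}.npz',im=im,d=d); cv2.imwrite(f'pics/{tag}.png',im[:,:,::-1]); return im,d
def world(n,d):
    p=bot.camera_params(n); K=np.array(p['camera_matrix']);R=np.array(p['R']);t=np.array(p['t'])
    v,u=np.mgrid[:480,:640]; c=np.stack([(u-K[0,2])/K[0,0]*d,(v-K[1,2])/K[1,1]*d,d],-1)
    return (c-t)@R
E
python3 - <<'E'
from h import *
for n in('top','side'): shot(n,n+'1')
s=bot.read_state();print(s,bot.tip_reach)
E
```

```text
{'clock': 0.1, 'qpos': array([ 1.01699860e+00,  1.50943765e-01,  1.43792853e+00, -1.10766396e-05,
        1.55379354e+00, -1.33987564e-01]), 'joint_vel': array([ 1.36163568e-03, -1.19920722e-03, -1.21916312e-03,  3.76636348e-04,
        3.93765401e-05, -8.31902680e-04]), 'joint_torque': array([ 5.78786829e-03, -7.14380550e+01, -5.71787918e+01, -2.00084583e-05,
        7.28838699e-03,  7.23852509e-05]), 'position': array([234.26441657, 524.88116448, 226.4505393 ]), 'eef_rot': array([ 2.08366939e-01,  9.78050577e-01, -5.07043077e-04, -1.75701766e-04]), 'force': array([ 0.61989421, -0.80385709,  0.17469651]), 'moment': array([-0.01192843, -0.00488565, -0.00181889]), 'finger_force': 0.0, 'opening': 85.24635482000473} 19.0
```

View pics/top1.png

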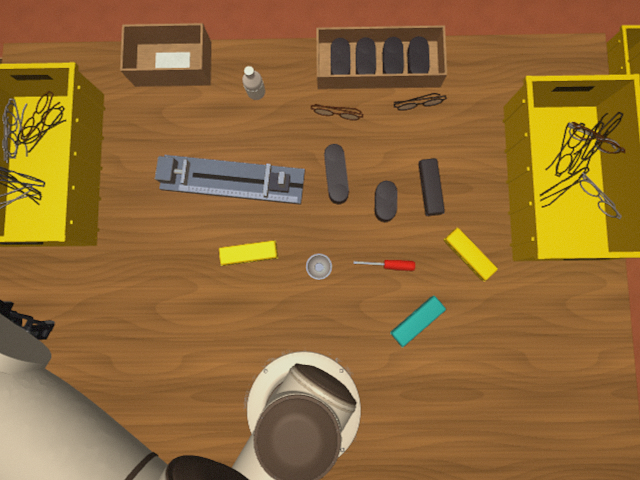

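View pics/side1.png

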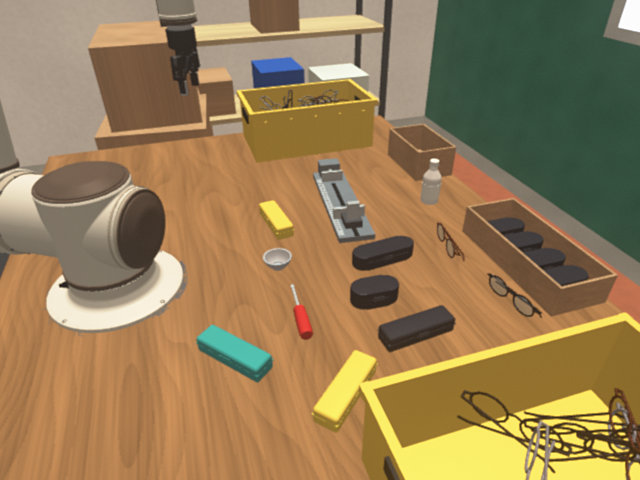

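The square-ended dark case is at top-view pixel (431,187). The gauge spans (157,165) to (305,195), with what looks like the jaw on the right. Next I'll measure both.

```bash
python3 - <<'E'
from h import *
z=np.load('/tmp/top1.npz');im,d=z['im'],z['d'];W=world('top',d)
cv2.imwrite('pics/crop1.png',cv2.resize(im[145:215,145:315,::-1],None,fx=4.5,fy=4.5,interpolation=cv2.INTER_CUBIC))
def rect(u0,u1,v0,v1,zl,zh):
    P=W[v0:v1,u0:u1].reshape(-1,3);P=P[(P[:,2]>zl)&(P[:,2]<zh)]
    r=cv2.minAreaRect(P[:,:2].astype(np.float32)); return len(P),r,np.median(P[:,2]),cv2.boxPoints(r).round(1).tolist()
print('table',np.median(W[220:235,330:400].reshape(-1,3),0), 'res mm/px',np.linalg.norm(W[230,400]-W[230,330])/70)
print('case',rect(412,450,150,222,26,40))
print('gauge',rect(145,315,145,215,9,24))
for lo,hi in((28,40),(41,50),(51,60),(70,95)):
  P=W[145:215,145:315]; m=(P[...,2]>lo)&(P[...,2]<hi); n,l,st,c=cv2.connectedComponentsWithStats(m.astype(np.uint8))
  for i in range(1,n):
    if st[i,4]>3: Q=P[l==i]; print(lo,st[i,:5],Q.mean(0).round(1),cv2.minAreaRect(Q[:,:2].astype(np.float32)))
E
```

```text
table [ 438.94177362 -155.46097504   -1.12028534] res mm/px 2.5017777687668943
case (986, ((534.6617431640625, -320.68035888671875), (140.6018829345703, 45.10453414916992), 5.250736236572266), np.float64(32.47738708363116), [[462.6000061035156, -304.70001220703125], [466.70001220703125, -349.6000061035156], [606.7000122070312, -336.70001220703125], [602.5999755859375, -291.79998779296875]])
gauge (3895, ((563.6285400390625, 177.95648193359375), (359.59326171875, 91.18603515625), 83.14067077636719), np.float64(14.934921847659465), [[496.8999938964844, 4.900000095367432], [587.4000244140625, -6.0], [630.4000244140625, 351.0], [539.7999877929688, 361.8999938964844]])
28 [27 16 10 19 60] [581.2 312.4  35.5] ((581.9745483398438, 308.13385009765625), (21.233591079711914, 47.88908386230469), 84.43783569335938)
28 [37 16  7 24 42] [574.9 288.   33.9] ((575.9049072265625, 287.8603820800781), (5.916057586669922, 58.68898391723633), 77.89530181884766)
28 [122  28  23  20 269] [547.   60.   34.9] ((546.5692138671875, 57.61511993408203), (50.80838394165039, 50.07572937011719), 83.42012786865234)

[... 1006 characters left out ...]
553.1 340.6  45. ] ((553.1890869140625, 340.06134033203125), (9.818328857421875, 1.7983981370925903), 82.13409423828125)
51 [  9  11  20  26 370] [581.9 336.1  54.8] ((582.2737426757812, 336.49053955078125), (40.45939254760742, 60.785640716552734), 82.28971862792969)
51 [139  35   1   5   5] [543.6  40.9  55. ] ((543.55419921875, 40.823577880859375), (0.4986012578010559, 8.290892601013184), 88.9144287109375)
51 [134  41   5   1   5] [533.9  48.2  54.5] ((534.1354370117188, 48.17341613769531), (9.905671119689941, 0.8649644255638123), 88.49510192871094)
70 [132  27   8  13  81] [547.5  46.7  79.4] ((548.268310546875, 47.106544494628906), (14.3665771484375, 29.95460319519043), 84.6890640258789)
```

View pics/crop1.png

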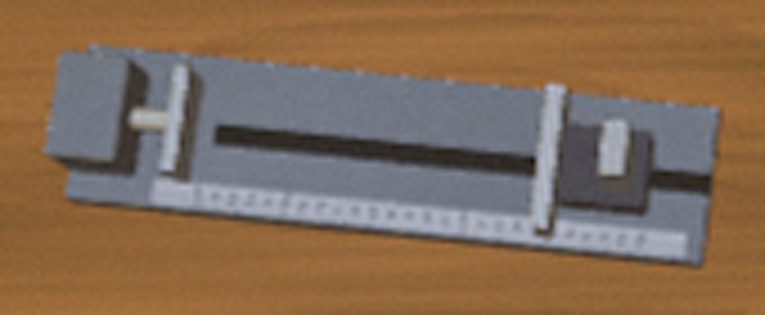

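Top-view crop: anvil and housing on the left at crop (90,110)/(178,120). The jaw plate is at (548,155) and its grip at (613,148). The sizes match (bed 360x91, case 140.6x45.1, top about 33). Gauge origin is about (564.8,187.9) with +y at 83.2°, jaw about 3 mm. The case centre is (534.7,-320.7), length at 5.25°. I'll turn the tool y to 95.25° and head there.

drive_tool(deltas=[{"hand":1,"translation":[0,0,0],"angular":[0,0,-0.128]},{"hand":1,"translation":[0,0,0],"angular":[0,0,-0.128]},{"hand":1,"translation":[0,0,0],"angular":[0,0,-0.128]},{"hand":1,"translation":[0,0,0],"angular":[0,0,-0.127]},{"hand":1,"translation":[-1.1,-4.3,0],"angular":[0,0,0]},{"hand":1,"translation":[-1.1,-4.3,0],"angular":[0,0,0]},{"hand":1,"translation":[-1.1,-4.3,0],"angular":[0,0,0]},{"hand":1,"translation":[-1.1,-4.3,0],"angular":[0,0,0]},{"hand":1,"translation":[-1.1,-4.3,0],"angular":[0,0,0]},{"hand":1,"translation":[-1.1,-4.3,0],"angular":[0,0,0]}])

```text
clock: 1.1
position: [323.6, 272.5, 226.8]
eef_rot: [-0.046, 0.999, -0.0, -0.0]
force: [1.0, -0.6, -0.5]
opening: 85.3
finger_force: 0.0
```

drive_tool(deltas=[{"hand":1,"translation":[-1.1,-4.3,0],"angular":[0,0,0]},{"hand":1,"translation":[-1.1,-4.3,0],"angular":[0,0,0]},{"hand":1,"translation":[-1.1,-4.3,0],"angular":[0,0,0]},{"hand":1,"translation":[-1.1,-4.3,0],"angular":[0,0,0]},{"hand":1,"translation":[-1.1,-4.3,0],"angular":[0,0,0]},{"hand":1,"translation":[-1.1,-4.3,0],"angular":[0,0,0]},{"hand":1,"translation":[-1.1,-4.3,0],"angular":[0,0,0]},{"hand":1,"translation":[-1.1,-4.3,0],"angular":[0,0,0]},{"hand":1,"translation":[-1.1,-4.3,0],"angular":[0,0,0]},{"hand":1,"translation":[-1.1,-4.3,0],"angular":[0,0,0]}])

```text
clock: 2.1
position: [472.4, -146.0, 226.8]
eef_rot: [-0.045, 0.999, 0.0, -0.0]
force: [1.6, -0.0, 0.3]
opening: 85.3
finger_force: 0.0
```

drive_tool(deltas=[{"hand":1,"translation":[-1.1,-4.3,0],"angular":[0,0,0]},{"hand":1,"translation":[-1.1,-4.3,0],"angular":[0,0,0]},{"hand":1,"translation":[-1.1,-4.3,0],"angular":[0,0,0]},{"hand":1,"translation":[0,0,0],"angular":[0,0,0]},{"hand":1,"translation":[0,0,0],"angular":[0,0,0]}])

```text
clock: 2.6
position: [516.7, -270.1, 226.1]
eef_rot: [-0.045, 0.999, 0.001, -0.001]
force: [-0.5, -0.4, 0.3]
opening: 85.2
finger_force: 0.0
```

```bash
cat >> h.py <<'E'
from scipy.spatial.transform import Rotation as Ro
def to(x,y,z,yaw):
    "remaining shift (cm) in tool axes now, and turn about tool z (rad) to bring tool y to yaw (deg)"
    s=bot.read_state(); R=Ro.from_quat(s['eef_rot']); p=s['position']
    ya=np.degrees(np.arctan2(*R.as_matrix()[1::-1,1]))
    dy=(yaw-ya+180)%360-180
    print('t',s['clock'],'p',p.round(1),'yaw',ya.round(2),'tilt',R.as_matrix()[:,2].round(4),'F',s['force'].round(1),'open',s['opening'],s['finger_force'],'q',s['qpos'].round(2))
    print('shift',(R.inv().apply(np.array([x,y,z])-p)/10).round(3),'turn',-np.radians(dy).round(4))
E
python3 -c "
from h import *
to(534.7,-320.7,28,95.25)"
```

```text
t 2.6 p [ 516.7 -270.1  226.1] yaw 95.15 tilt [-0.0014  0.001  -1.    ] F [-0.5 -0.4  0.3] open 85.22054569116 0.0 q [-0.61  0.17  1.42  0.    1.56 -2.27]
shift [-1.362 -5.223 19.802] turn -0.0017
```

drive_tool(deltas=[{"hand":1,"translation":[-0.7,-2.6,3],"angular":[0,0,0]},{"hand":1,"translation":[-0.7,-2.6,3],"angular":[0,0,0]},{"hand":1,"translation":[0,0,4],"angular":[0,0,0]},{"hand":1,"translation":[0,0,4],"angular":[0,0,0]},{"hand":1,"translation":[0,0,2],"angular":[0,0,0]},{"hand":1,"translation":[0,0,0],"angular":[0,0,0]},{"hand":1,"translation":[0,0,0],"angular":[0,0,0]}])

```text
clock: 3.3
position: [535.9, -319.5, 68.2]
eef_rot: [-0.046, 0.999, -0.0, 0.0]
force: [-0.1, -0.3, 0.1]
opening: 85.5
finger_force: 0.0
```

```bash
python3 -c "
from h import *
to(534.7,-320.7,28,95.25)
im,d=shot('side','s2')
cv2.imwrite('pics/s2c.png',cv2.resize(im[200:400,300:560,::-1],None,fx=3,fy=3))"
```

```text
t 3.3 p [ 535.9 -319.5   68.2] yaw 95.27 tilt [ 6.e-04 -5.e-04 -1.e+00] F [-0.1 -0.3  0.1] open 85.46802198485527 0.0 q [-0.66  0.35  1.52 -0.    1.27 -2.32]
shift [ 0.133 -0.109  4.023] turn 0.0004
```

View pics/s2c.png

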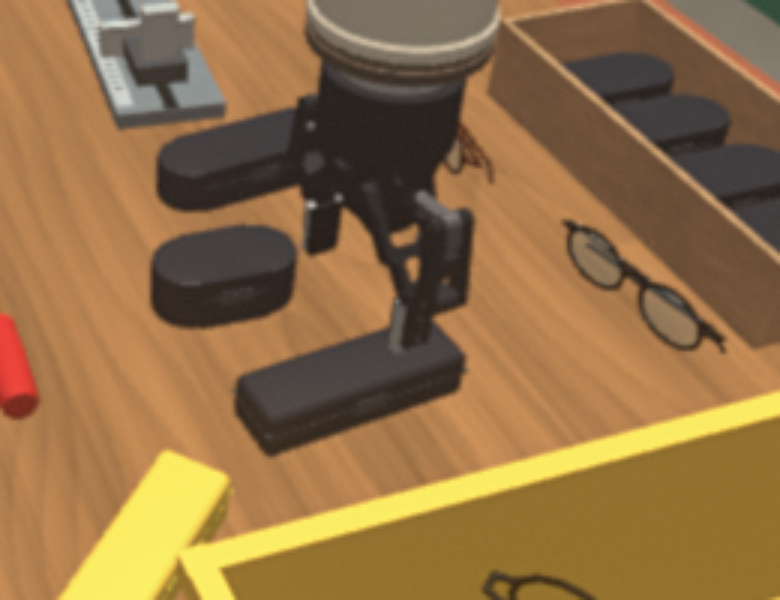

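The side crop shows the open fingers straddling the square case, at (410,330) and (320,235), still above it. Descend and grip.

drive_tool(deltas=[{"hand":1,"translation":[0.1,-0.1,2],"angular":[0,0,0]},{"hand":1,"translation":[0,0,1.5],"angular":[0,0,0]},{"hand":1,"translation":[0,0,0.5],"angular":[0,0,0]},{"hand":1,"translation":[0,0,0],"angular":[0,0,0]},{"hand":-0.5,"translation":[0,0,0],"angular":[0,0,0]},{"hand":-0.5,"translation":[0,0,0],"angular":[0,0,0]},{"hand":-0.5,"translation":[0,0,0],"angular":[0,0,0]},{"hand":-0.5,"translation":[0,0,0],"angular":[0,0,0]},{"hand":-0.5,"translation":[0,0,0],"angular":[0,0,0]},{"hand":-0.5,"translation":[0,0,0],"angular":[0,0,0]}])

```text
clock: 4.35
position: [535.8, -322.2, 29.7]
eef_rot: [-0.046, 0.999, -0.002, 0.002]
force: [-3.2, 0.1, 23.6]
opening: 21.4
finger_force: 11.7
```

```bash
python3 -c "
from h import *
to(534.7,-320.7,28,95.25)
im,d=shot('side','s3')
a=cv2.resize(im[200:400,300:560,::-1],None,fx=3,fy=3)
cv2.imwrite('pics/s3c.png',a)
im,d=shot('top','t3');W=world('top',d);print(W[150:225:6,412:450:6,2].round())"
```

```text
t 4.35 p [ 535.8 -322.2   29.7] yaw 95.23 tilt [ 0.0032 -0.003  -1.    ] F [-3.2  0.1 23.6] open 21.411534543851573 11.714629342895932 q [-0.66  0.38  1.56 -0.    1.2  -2.33]
shift [0.095 0.164 0.173] turn -0.0004
[[ -3. 451. 449. 405. 365. 374. 383.]
 [455. 452. 453. 221. 344. 365. 373.]
 [458. 456.  33. 238. 281. 306. 355.]
 [463. 454.  34. 225. 267. 303. 306.]
 [451. 457. 459. 182. 245. 273. 300.]
 [452. 456. 463. 462. 460. 242. 262.]
 [467. 467. 470. 468. 466. 464. 229.]
 [484. 481. 478. 476. 473. 470. 463.]
 [495. 497. 493. 485. 482. 474. 466.]
 [506. 504. 503. 496. 486. 480. 471.]
 [517. 515. 510. 504. 500. 486. 475.]
 [529. 521. 516. 512. 504. 495. 480.]
 [534. 529. 523. 519. 509. 498. 482.]]
```

View pics/s3c.png

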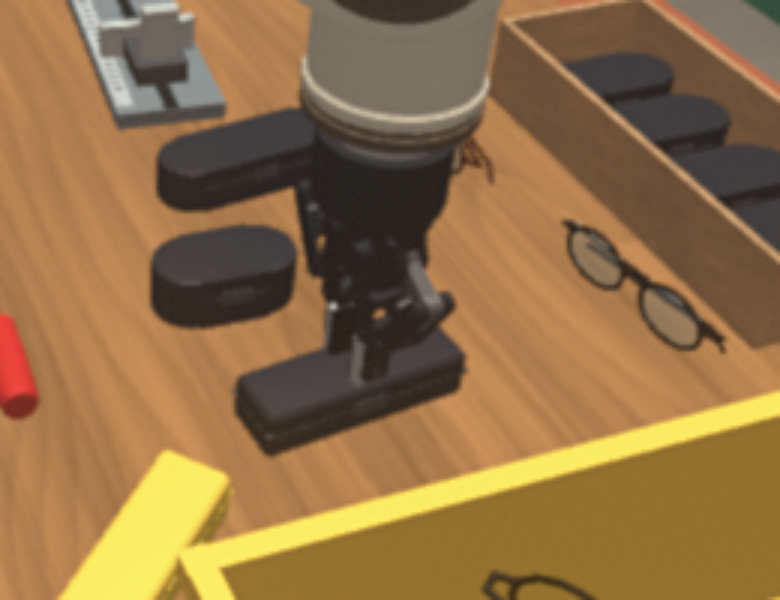

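The near finger tip at crop (370,380) is on the case's top surface, so the fingers closed above the case. I'll open, lift, and check the tool's real height from depth.

drive_tool(deltas=[{"hand":-0.5,"translation":[0,0,-2],"angular":[0,0,0]},{"hand":1,"translation":[0,0,-2],"angular":[0,0,0]},{"hand":1,"translation":[0,0,0],"angular":[0,0,0]},{"hand":1,"translation":[0,0,0],"angular":[0,0,0]},{"hand":1,"translation":[0,0,0],"angular":[0,0,0]}])

```text
clock: 4.95
position: [534.4, -320.9, 66.3]
eef_rot: [-0.046, 0.999, 0.0, -0.0]
force: [0.0, -1.0, -0.5]
opening: 78.3
finger_force: 0.0
```

```bash
python3 -c "
from h import *
to(534.7,-320.7,28,95.25)
im,d=shot('side','s4');W=world('side',d)
p=bot.camera_params('side');K=np.array(p['camera_matrix']);R=np.array(p['R']);t=np.array(p['t'])
s=bot.read_state();P=s['position'];M=Ro.from_quat(s['eef_rot']).as_matrix()
a=cv2.resize(im[200:400,300:560,::-1],None,fx=3,fy=3)
for yy,c in ((-42,(0,0,255)),(0,(0,255,0)),(42,(255,0,0))):
  for zz in (-40,-20,0,19):
    X=K@(R@(P+M@np.array([0,yy,zz]))+t);u=X[:2]/X[2];print(yy,zz,u.round(0))
    cv2.circle(a,tuple(int(v) for v in (u-[300,200])*3),4,c,-1)
cv2.imwrite('pics/s4c.png',a)
print('cases', cv2.minAreaRect)
m=(np.abs(W[...,0]-534)<90)&(np.abs(W[...,1]+320)<70)&(W[...,2]>20)&(W[...,2]<130)
Q=W[m];h=np.histogram(Q[:,2],np.arange(20,130,5));print(h)
m2=m&(W[...,2]>38)&(W[...,2]<80);Q=W[m2];i=np.argsort(Q[:,2])[:200:12];print(Q[i].round())
"
```

```text
t 4.95 p [ 534.4 -320.9   66.3] yaw 95.22 tilt [-8.e-04  5.e-04 -1.e+00] F [ 0.  -1.  -0.5] open 78.3151323819312 0.0 q [-0.66  0.35  1.52 -0.    1.27 -2.33]
shift [-0.037  0.018  3.828] turn -0.0004
-42 -40 [435. 305.]
-42 -20 [433. 314.]
-42 0 [432. 323.]
-42 19 [430. 331.]
0 -40 [421. 290.]
0 -20 [420. 299.]
0 0 [418. 307.]
0 19 [417. 315.]
42 -40 [408. 276.]
42 -20 [407. 285.]
42 0 [406. 293.]
42 19 [405. 301.]
cases <built-in function minAreaRect>
(array([ 154,  188, 1056,   70,    0,    0,    0,    0,    0,    0,    0,
          0,   26,   50,   57,   50,   60,   64,   48,   49,   33]), array([ 20,  25,  30,  35,  40,  45,  50,  55,  60,  65,  70,  75,  80,
        85,  90,  95, 100, 105, 110, 115, 120, 125]))
[]
```

View pics/s4c.png

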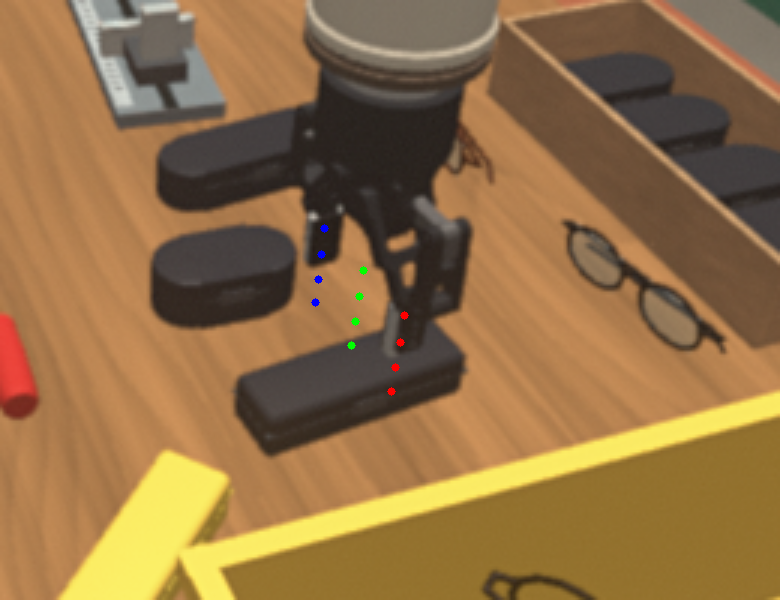

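Measured: with the gripper open, the tips are about 14 mm behind the reported TCP (lowest finger point z≈80 at TCP 66), not 19 mm ahead. Closed to 21 mm they are about 4 mm behind. The case hasn't moved. I'll use the measured offsets and go down to TCP z ≈ 0, which puts the tips at about 14 mm, then 8 mm once gripping.

drive_tool(deltas=[{"hand":1,"translation":[0,0,2.5],"angular":[0,0,0]},{"hand":1,"translation":[0,0,2],"angular":[0,0,0]},{"hand":1,"translation":[0,0,1.3],"angular":[0,0,0]},{"hand":1,"translation":[0,0,0.8],"angular":[0,0,0]},{"hand":1,"translation":[0,0,0],"angular":[0,0,0]},{"hand":1,"translation":[0,0,0],"angular":[0,0,0]}])

```text
clock: 5.6
position: [534.9, -321.4, 1.6]
eef_rot: [-0.046, 0.999, -0.0, 0.0]
force: [0.1, -0.2, -0.5]
opening: 85.7
finger_force: 0.0
```

drive_tool(deltas=[{"hand":-0.3,"translation":[0,0,0],"angular":[0,0,0]},{"hand":-0.3,"translation":[0,0,0],"angular":[0,0,0]},{"hand":-0.3,"translation":[0,0,0],"angular":[0,0,0]},{"hand":-0.3,"translation":[0,0,0],"angular":[0,0,0]},{"hand":-0.3,"translation":[0,0,0],"angular":[0,0,0]},{"hand":-0.3,"translation":[0,0,0],"angular":[0,0,0]}])

```text
clock: 6.2
position: [535.0, -321.3, 1.8]
eef_rot: [-0.046, 0.999, -0.0, 0.0]
force: [-0.6, 0.8, 6.9]
opening: 42.8
finger_force: 61.9
```

drive_tool(deltas=[{"hand":-0.3,"translation":[0,0,-1],"angular":[0,0,0]},{"hand":-0.3,"translation":[0,0,-3],"angular":[0,0,0]},{"hand":-0.3,"translation":[0,0,-4],"angular":[0,0,0]},{"hand":-0.3,"translation":[0,0,-4],"angular":[0,0,0]},{"hand":-0.3,"translation":[0,0,-2],"angular":[0,0,0]},{"hand":-0.3,"translation":[0,0,0],"angular":[0,0,0.1]},{"hand":-0.3,"translation":[0,0,0],"angular":[0,0,0.14]},{"hand":-0.3,"translation":[0,0,0],"angular":[0,0,0.14]},{"hand":-0.3,"translation":[0,0,0],"angular":[0,0,0.14]},{"hand":-0.3,"translation":[0,0,0],"angular":[0,0,0.14]}])

```text
clock: 7.2
position: [534.6, -321.1, 141.7]
eef_rot: [0.283, 0.959, -0.0, 0.0]
force: [-0.9, 0.2, -1.3]
opening: 43.1
finger_force: 61.5
```

drive_tool(deltas=[{"hand":-0.3,"translation":[0,0,0],"angular":[0,0,0.14]},{"hand":-0.3,"translation":[0,0,0],"angular":[0,0,0.14]},{"hand":-0.3,"translation":[0,0,0],"angular":[0,0,0.14]},{"hand":-0.3,"translation":[0,0,0],"angular":[0,0,0.14]},{"hand":-0.3,"translation":[0,0,0],"angular":[0,0,0.14]},{"hand":-0.3,"translation":[0,0,0],"angular":[0,0,0.14]},{"hand":-0.3,"translation":[0,0,0],"angular":[0,0,0.14]},{"hand":-0.3,"translation":[0,0,0],"angular":[0,0,0.14]},{"hand":-0.3,"translation":[0,0,0],"angular":[0,0,0]},{"hand":-0.3,"translation":[0,0,0],"angular":[0,0,0]}])

```text
clock: 8.2
position: [534.7, -321.1, 141.4]
eef_rot: [0.746, 0.666, -0.0, 0.0]
force: [0.7, 0.4, -0.9]
opening: 43.0
finger_force: 61.6
```

```bash
python3 -c "
from h import *
to(565,190,120,-6.8)"
```

```text
t 8.2 p [ 534.7 -321.1  141.4] yaw -6.51 tilt [ 1.e-04 -2.e-04 -1.e+00] F [ 0.7  0.4 -0.9] open 42.99654940190821 61.5619683265686 q [-0.66  0.29  1.44 -0.    1.41 -0.55]
shift [51.122 -2.775  2.129] turn 0.0051
```

drive_tool(deltas=[{"hand":-0.3,"translation":[2.5,-0.1,0],"angular":[0,0,0.005]},{"hand":-0.3,"translation":[4,-0.2,0],"angular":[0,0,0]},{"hand":-0.3,"translation":[4,-0.2,0],"angular":[0,0,0]},{"hand":-0.3,"translation":[4,-0.2,0],"angular":[0,0,0]},{"hand":-0.3,"translation":[4,-0.2,0],"angular":[0,0,0]},{"hand":-0.3,"translation":[4,-0.2,0],"angular":[0,0,0]},{"hand":-0.3,"translation":[4,-0.2,0],"angular":[0,0,0]},{"hand":-0.3,"translation":[4,-0.2,0],"angular":[0,0,0]},{"hand":-0.3,"translation":[4,-0.2,0],"angular":[0,0,0]},{"hand":-0.3,"translation":[4,-0.2,0],"angular":[0,0,0]}])

```text
clock: 9.2
position: [562.8, 65.0, 141.4]
eef_rot: [0.748, 0.664, 0.0, 0.0]
force: [0.7, 0.5, -0.8]
opening: 43.0
finger_force: 61.5
```

drive_tool(deltas=[{"hand":-0.3,"translation":[4,-0.2,0],"angular":[0,0,0]},{"hand":-0.3,"translation":[4,-0.2,0],"angular":[0,0,0]},{"hand":-0.3,"translation":[3,-0.2,1],"angular":[0,0,0]},{"hand":-0.3,"translation":[1.6,-0.1,1],"angular":[0,0,0]},{"hand":-0.3,"translation":[0,0,1],"angular":[0,0,0]},{"hand":-0.3,"translation":[0,0,0],"angular":[0,0,0]},{"hand":-0.3,"translation":[0,0,0],"angular":[0,0,0]}])

```text
clock: 9.9
position: [571.5, 188.0, 111.0]
eef_rot: [0.749, 0.662, -0.0, 0.0]
force: [-0.0, 0.2, -0.6]
opening: 42.6
finger_force: 61.5
```

```bash
python3 -c "
from h import *
to(565,190,20,-6.8)
im,d=shot('top','t5');W=world('top',d)
P=W[100:260,120:340];m=(P[...,2]>95)&(P[...,2]<150)
m=(np.abs(P[...,2]-130)<8)
im2=im
cv2.imwrite('pics/t5c.png',cv2.resize(im[120:270,130:330,::-1],None,fx=4,fy=4))
im,d=shot('side','s5');W=world('side',d)
cv2.imwrite('pics/s5c.png',cv2.resize(im[100:260,240:440,::-1],None,fx=3.5,fy=3.5))"
```

```text
t 9.9 p [571.5 188.  111. ] yaw -7.05 tilt [-5.e-04 -4.e-04 -1.e+00] F [-0.   0.2 -0.6] open 42.62798220591238 61.46739721298218 q [ 0.19  0.27  1.53 -0.    1.34  0.31]
shift [ 0.119 -0.663  9.097] turn -0.0044
```

View pics/s5c.png

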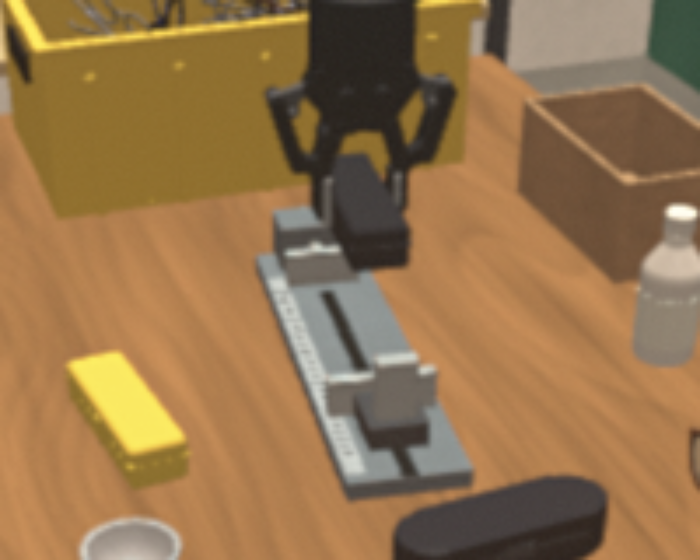

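Side crop: the case is held level at about (370,210), lengthwise over the bed, clear of the jaw at (390,390). I'll centre it and lower.

drive_tool(deltas=[{"hand":-0.3,"translation":[0.1,-0.65,2],"angular":[0,0,-0.004]},{"hand":-0.3,"translation":[0,0,2.5],"angular":[0,0,0]},{"hand":-0.3,"translation":[0,0,2],"angular":[0,0,0]},{"hand":-0.3,"translation":[0,0,1.4],"angular":[0,0,0]},{"hand":-0.3,"translation":[0,0,0.6],"angular":[0,0,0]},{"hand":-0.3,"translation":[0,0,0.4],"angular":[0,0,0]},{"hand":-0.3,"translation":[0,0,0.2],"angular":[0,0,0]},{"hand":-0.3,"translation":[0,0,0.1],"angular":[0,0,0]},{"hand":-0.3,"translation":[0,0,0],"angular":[0,0,0]},{"hand":-0.3,"translation":[0,0,0],"angular":[0,0,0]}])

```text
clock: 11.0
position: [565.3, 191.0, 19.4]
eef_rot: [0.748, 0.664, 0.0, 0.0]
force: [-0.1, 0.0, -0.9]
opening: 42.8
finger_force: 61.5
```

```bash
python3 -c "
from h import *
to(565,190,18,-6.8)"
```

```text
t 11.0 p [565.3 191.   19.4] yaw -6.82 tilt [ 6.e-04  0.e+00 -1.e+00] F [-0.1  0.  -0.9] open 42.7859969057386 61.46674990653992 q [ 0.2   0.35  1.64 -0.    1.16  0.32]
shift [-0.108 -0.019  0.141] turn -0.0003
```

drive_tool(deltas=[{"hand":-0.3,"translation":[0,0,0.12],"angular":[0,0,0]},{"hand":-0.3,"translation":[0,0,0],"angular":[0,0,0]},{"hand":0.3,"translation":[0,0,0],"angular":[0,0,0]},{"hand":0.5,"translation":[0,0,0],"angular":[0,0,0]},{"hand":0.8,"translation":[0,0,0],"angular":[0,0,0]},{"hand":0.8,"translation":[0,0,0],"angular":[0,0,0]},{"hand":0.8,"translation":[0,0,-1],"angular":[0,0,0]},{"hand":0.8,"translation":[0,0,-3],"angular":[0,0,0]},{"hand":0.8,"translation":[0,0,-4],"angular":[0,0,0]},{"hand":0.8,"translation":[0,0,-3],"angular":[0,0,0]}])

```text
clock: 12.0
position: [565.4, 191.1, 130.9]
eef_rot: [0.748, 0.664, 0.001, 0.0]
force: [0.2, 0.2, -0.4]
opening: 76.6
finger_force: 0.0
```

drive_tool(deltas=[{"hand":0.4,"translation":[-3,0,0],"angular":[0,0,0]},{"hand":0.4,"translation":[-4,0,0],"angular":[0,0,0]},{"hand":0.4,"translation":[-4,0,0],"angular":[0,0,0]},{"hand":0.4,"translation":[-3.5,0,0],"angular":[0,0,0]},{"hand":0.4,"translation":[0,0,0],"angular":[0,0,0]},{"hand":0.4,"translation":[0,0,0],"angular":[0,0,0]}])

```text
clock: 12.6
position: [548.0, 46.5, 128.6]
eef_rot: [0.748, 0.663, 0.0, 0.0]
force: [-0.0, 0.2, -0.1]
opening: 59.9
finger_force: 0.0
```

```bash
python3 -c "
from h import *
to(548,47,45,-6.8)
im,d=shot('top','t6');cv2.imwrite('pics/t6c.png',cv2.resize(im[135:225,140:320,::-1],None,fx=4,fy=4))
W=world('top',d);P=W[140:220,145:315].reshape(-1,3)
Q=P[(P[:,2]>45.5)&(P[:,2]<53)&(P[:,1]>95)&(P[:,1]<280)];print(len(Q),cv2.minAreaRect(Q[:,:2].astype(np.float32)),np.median(Q[:,2]))
im,d=shot('side','s6');W=world('side',d);P=W.reshape(-1,3)
Q=P[(P[:,2]>47.5)&(P[:,2]<53)&(P[:,1]>100)&(P[:,1]<280)&(abs(P[:,0]-565)<60)];print(len(Q),cv2.minAreaRect(Q[:,:2].astype(np.float32)),np.median(Q[:,2]))
"
```

```text
t 12.6 p [548.   46.5 128.6] yaw -6.91 tilt [ 8.e-04  0.e+00 -1.e+00] F [-0.   0.2 -0.1] open 59.90421823614465 0.0 q [-0.06  0.15  1.64  0.    1.35  0.07]
shift [ 0.05  -0.013  8.361] turn -0.0019
372 ((553.9519653320312, 135.0191650390625), (97.47688293457031, 48.60269546508789), 73.11248016357422) 48.58301999245841
289 ((564.04248046875, 186.7909698486328), (141.1640625, 40.78668975830078), 83.16879272460938) 49.1931484019466
```

View pics/t6c.png

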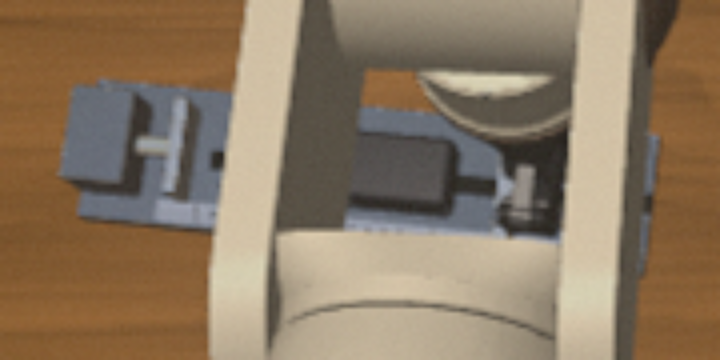

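Top crop: the case sits on the bed at crop (400,170), released, in line with the gauge. The side depth gives centre (564,186.8), yaw 83.2°, top about 49 (flat). Now pinch the jaw grip.

drive_tool(deltas=[{"hand":0.4,"translation":[0.05,0,2],"angular":[0,0,0]},{"hand":0.4,"translation":[0,0,2.5],"angular":[0,0,0]},{"hand":0.4,"translation":[0,0,2],"angular":[0,0,0]},{"hand":0.4,"translation":[0,0,1.2],"angular":[0,0,0]},{"hand":0.4,"translation":[0,0,0.6],"angular":[0,0,0]},{"hand":0.4,"translation":[0,0,0],"angular":[0,0,0]},{"hand":0.4,"translation":[0,0,0],"angular":[0,0,0]}])

```text
clock: 13.4
position: [548.4, 47.7, 45.6]
eef_rot: [0.748, 0.664, 0.0, 0.0]
force: [0.1, 0.2, -0.0]
opening: 59.9
finger_force: 0.0
```

drive_tool(deltas=[{"hand":-0.6,"translation":[0,0,0],"angular":[0,0,0]},{"hand":-0.6,"translation":[0,0,0],"angular":[0,0,0]},{"hand":-0.6,"translation":[0,0,0],"angular":[0,0,0]},{"hand":-0.6,"translation":[0,0,0],"angular":[0,0,0]},{"hand":-0.6,"translation":[0,0,0],"angular":[0,0,0]},{"hand":-0.6,"translation":[0,0,0],"angular":[0,0,0]}])

```text
clock: 14.0
position: [549.3, 47.3, 45.9]
eef_rot: [0.748, 0.664, 0.001, 0.001]
force: [6.8, 0.4, 2.0]
opening: 29.1
finger_force: 61.1
```

drive_tool(deltas=[{"hand":-0.6,"translation":[0.3,0.05,0],"angular":[0,0,0]},{"hand":-0.6,"translation":[0.5,0,0],"angular":[0,0,0]},{"hand":-0.6,"translation":[0.5,0,0],"angular":[0,0,0]},{"hand":-0.6,"translation":[0.5,0,0],"angular":[0,0,0]},{"hand":-0.6,"translation":[0.5,0,0],"angular":[0,0,0]},{"hand":-0.6,"translation":[0.5,0,0],"angular":[0,0,0]},{"hand":-0.6,"translation":[0.5,0,0],"angular":[0,0,0]},{"hand":-0.6,"translation":[0.5,0,0],"angular":[0,0,0]},{"hand":-0.6,"translation":[0.5,0,0],"angular":[0,0,0]},{"hand":-0.6,"translation":[0.2,0,0],"angular":[0,0,0]}])

```text
clock: 15.0
position: [554.5, 91.6, 45.9]
eef_rot: [0.748, 0.664, 0.0, 0.001]
force: [0.6, -8.8, 8.4]
opening: 29.2
finger_force: 61.7
```

drive_tool(deltas=[{"hand":-0.6,"translation":[0.2,0,0],"angular":[0,0,0]},{"hand":-0.6,"translation":[0.2,0,0],"angular":[0,0,0]}])

```text
clock: 15.2
position: [555.0, 95.3, 45.9]
eef_rot: [0.748, 0.664, 0.0, 0.001]
force: [0.3, -8.2, 8.2]
opening: 28.6
finger_force: 61.7
```

```bash
cat > chk.py <<'E'
from h import *
import sys
g=np.array([np.cos(np.radians(83.2)),np.sin(np.radians(83.2))]);n=np.array([g[1],-g[0]]);O=np.array([564.8,187.9])
s=bot.read_state();P=s['position'][:2]-O;print('TCP gauge x,y',(P@n).round(2),(P@g).round(2),'F along',(s['force'][:2]@g).round(2),s['force'].round(1),s['opening'])
for nm in ('side','top'):
    im,d=shot(nm,sys.argv[1]+nm);W=world(nm,d);G=np.stack([(W[...,:2]-O)@n,(W[...,:2]-O)@g,W[...,2]],-1).reshape(-1,3)
    def reg(x,y0,y1,z0,z1):
        q=G[(abs(G[:,0])<x)&(G[:,1]>y0)&(G[:,1]<y1)&(G[:,2]>z0)&(G[:,2]<z1)]
        return (len(q),np.percentile(q[:,1],[2,50,98]).round(1) if len(q)>5 else None)
    print(nm,'anvil edges (|x|15..29)',reg(29,92,125,42.5,46.3),'case top',reg(20,-80,115,48,53),'housing',reg(27,122,180,52,58),'jawplate',reg(38,-112,0,42,46.3))
E
python3 chk.py c1
```

```text
TCP gauge x,y 1.19 -93.13 F along -8.13 [ 0.3 -8.2  8.2] 28.5992377843999
side anvil edges (|x|15..29) (8, array([ 97.7, 101.4, 105.2])) case top (86, array([-34.1,  33.3,  79.7])) housing (80, array([127.1, 146.9, 167. ])) jawplate (42, array([-102.7,  -59.1,  -27.6]))
top anvil edges (|x|15..29) (12, array([106.7, 107.8, 114.8])) case top (232, array([-44.3,  -3.1,  25.4])) housing (293, array([129.9, 149.1, 168.3])) jawplate (82, array([-58. , -36.7,  -2.6]))
```

drive_tool(deltas=[{"hand":-0.6,"translation":[0.2,0,0],"angular":[0,0,0]},{"hand":-0.6,"translation":[0.2,0,0],"angular":[0,0,0]},{"hand":-0.6,"translation":[0.2,0,0],"angular":[0,0,0]}])

```text
clock: 15.6
position: [555.7, 101.3, 45.9]
eef_rot: [0.748, 0.664, 0.0, 0.001]
force: [-0.9, -8.1, 8.3]
opening: 28.8
finger_force: 61.7
```

drive_tool(deltas=[{"hand":-0.6,"translation":[0.1,0,0],"angular":[0,0,0]}])

```text
clock: 15.7
position: [555.8, 102.3, 45.9]
eef_rot: [0.748, 0.664, 0.0, 0.001]
force: [-0.7, -7.9, 8.3]
opening: 29.2
finger_force: 61.7
```

drive_tool(deltas=[{"hand":-0.6,"translation":[0.1,0,0],"angular":[0,0,0]}])

```text
clock: 15.8
position: [555.9, 103.2, 45.9]
eef_rot: [0.748, 0.664, 0.0, 0.001]
force: [0.4, -8.3, 7.9]
opening: 29.3
finger_force: 61.7
```

drive_tool(deltas=[{"hand":-0.6,"translation":[0.1,0,0],"angular":[0,0,0]}])

```text
clock: 15.9
position: [556.0, 104.2, 45.9]
eef_rot: [0.748, 0.664, 0.0, 0.001]
force: [-1.5, -9.8, 8.6]
opening: 29.2
finger_force: 61.8
```

drive_tool(deltas=[{"hand":-0.6,"translation":[0.1,0,0],"angular":[0,0,0]}])

```text
clock: 16.0
position: [556.1, 105.0, 45.9]
eef_rot: [0.748, 0.664, 0.0, 0.001]
force: [0.2, -10.8, 8.9]
opening: 29.3
finger_force: 61.8
```

drive_tool(deltas=[{"hand":-0.6,"translation":[0.1,0,0],"angular":[0,0,0]}])

```text
clock: 16.1
position: [556.2, 106.0, 45.9]
eef_rot: [0.748, 0.664, -0.0, 0.001]
force: [-0.2, -11.2, 8.7]
opening: 28.8
finger_force: 61.8
```

drive_tool(deltas=[{"hand":-0.6,"translation":[0.1,0,0],"angular":[0,0,0]}])

```text
clock: 16.2
position: [556.3, 106.9, 45.9]
eef_rot: [0.748, 0.664, -0.0, 0.001]
force: [-1.3, -10.7, 9.7]
opening: 28.8
finger_force: 61.8
```

```bash
python3 chk.py c2
```

```text
TCP gauge x,y 1.16 -81.41 F along -10.74 [ -1.3 -10.7   9.7] 28.84672858702019
side anvil edges (|x|15..29) (4, None) case top (91, array([-21. ,  46.7,  96.2])) housing (58, array([130.9, 152.9, 165.7])) jawplate (36, array([-89.8, -47.9, -11.5]))
top anvil edges (|x|15..29) (0, None) case top (233, array([-35. ,  11.6,  39.1])) housing (277, array([130.3, 149.7, 168.8])) jawplate (54, array([-45.4, -30.2,  -2.6]))
```

Contact shows as a force step from 8.1 to 10.8 N at y≈103.8, which agrees with the geometry. The anvil is now in about 3.3 mm, so 4.2 mm more.

drive_tool(deltas=[{"hand":-0.6,"translation":[0.1,0,0],"angular":[0,0,0]},{"hand":-0.6,"translation":[0.1,0,0],"angular":[0,0,0]},{"hand":-0.6,"translation":[0.1,0,0],"angular":[0,0,0]},{"hand":-0.6,"translation":[0.12,0,0],"angular":[0,0,0]},{"hand":-0.6,"translation":[0,0,0],"angular":[0,0,0]},{"hand":-0.6,"translation":[0,0,0],"angular":[0,0,0]}])

```text
clock: 16.9
position: [556.8, 111.2, 45.9]
eef_rot: [0.748, 0.664, 0.0, 0.001]
force: [-0.6, -9.6, 7.9]
opening: 29.4
finger_force: 61.7
```

```bash
python3 chk.py c3
```

```text
TCP gauge x,y 1.16 -77.14 F along -9.63 [-0.6 -9.6  7.9] 29.400478659835432
side anvil edges (|x|15..29) (1, None) case top (74, array([-17.9,  50.4, 100. ])) housing (49, array([136.7, 154.9, 167. ])) jawplate (44, array([-86.9, -62.8,  -7.5]))
top anvil edges (|x|15..29) (0, None) case top (241, array([-29.6,  13.4,  44.5])) housing (277, array([130.7, 149.3, 168.3])) jawplate (45, array([-42.5, -31.3,  -2.7]))
```

drive_tool(deltas=[{"hand":-0.2,"translation":[0,0,0],"angular":[0,0,0]},{"hand":0.2,"translation":[0,0,0],"angular":[0,0,0]},{"hand":0.5,"translation":[0,0,0],"angular":[0,0,0]},{"hand":0.5,"translation":[0,0,0],"angular":[0,0,0]},{"hand":0.5,"translation":[0,0,-1],"angular":[0,0,0]},{"hand":0.5,"translation":[0,0,-3],"angular":[0,0,0]},{"hand":0.5,"translation":[0,0,-4],"angular":[0,0,0]},{"hand":0.5,"translation":[0,0,-4],"angular":[0,0,0]},{"hand":0.5,"translation":[0,0,-3],"angular":[0,0,0]},{"hand":0.5,"translation":[-4,0,0],"angular":[0,0,0]}])

```text
clock: 18.0
position: [553.0, 74.8, 200.1]
eef_rot: [0.747, 0.665, 0.003, 0.002]
force: [1.1, -0.6, -0.8]
opening: 64.0
finger_force: 0.0
```

drive_tool(deltas=[{"hand":0.5,"translation":[-4,0,0],"angular":[0,0,0]},{"hand":0.5,"translation":[-4,0,0],"angular":[0,0,0]},{"hand":0.5,"translation":[-4,0,0],"angular":[0,0,0]},{"hand":0.5,"translation":[-4,0,0],"angular":[0,0,0]},{"hand":0.5,"translation":[-4,0,0],"angular":[0,0,0]},{"hand":0.5,"translation":[-4,0,0],"angular":[0,0,0]},{"hand":0.5,"translation":[-4,0,0],"angular":[0,0,0]},{"hand":0.5,"translation":[-4,0,0],"angular":[0,0,0]},{"hand":0.5,"translation":[0,0,0],"angular":[0,0,0]},{"hand":0.5,"translation":[0,0,0],"angular":[0,0,0]}])

```text
clock: 19.0
position: [513.2, -245.8, 195.2]
eef_rot: [0.748, 0.663, 0.0, 0.0]
force: [-0.4, 1.2, -0.2]
opening: 64.1
finger_force: 0.0
```

```bash
python3 chk.py c4; python3 -c "
import cv2
im=cv2.imread('pics/c4top.png');s=cv2.imread('pics/c4side.png')
a=cv2.resize(im[145:215,145:315],(680,280),interpolation=cv2.INTER_CUBIC);b=cv2.resize(s[150:250,280:450],(510,300),interpolation=cv2.INTER_CUBIC)
b=cv2.copyMakeBorder(b,0,0,0,170,cv2.BORDER_CONSTANT);cv2.imwrite('pics/fin.png',cv2.vconcat([a,b]))"
```

```text
TCP gauge x,y 0.13 -436.72 F along 1.19 [-0.4  1.2 -0.2] 64.05494265654389
side anvil edges (|x|15..29) (16, array([ 97.5, 111.9, 117.5])) case top (258, array([-31. ,  34.4,  98.4])) housing (117, array([127.1, 145.1, 167.2])) jawplate (67, array([-86.2, -41.9,  -5. ]))
top anvil edges (|x|15..29) (67, array([ 93.3, 110. , 115.1])) case top (546, array([-30.4,  39.4, 104.4])) housing (286, array([130.2, 148.8, 168.7])) jawplate (133, array([-84.3, -35.4,  -3.2]))
```

View pics/fin.png

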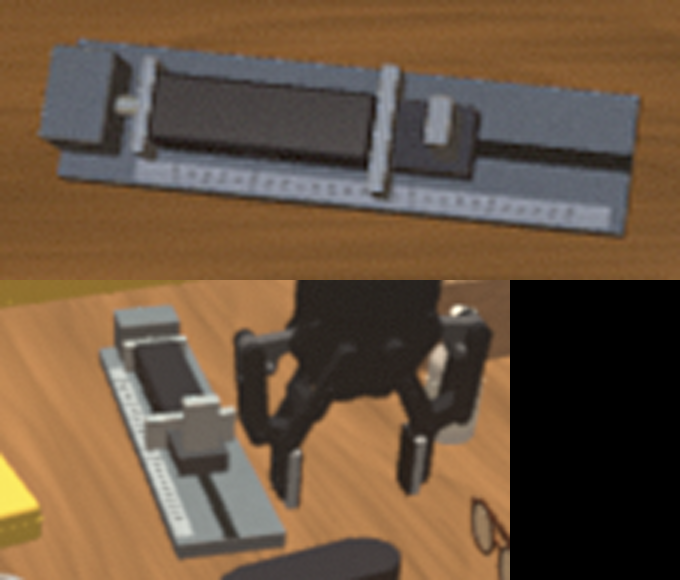

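Final view: the case is clamped between the anvil (145,105) and the jaw plate (385,130), flat and aligned, with the hand clear. I'll compare anvil and grip positions before and after.

```bash
python3 -c "
from h import *
a=np.radians(83.2);g=np.array([np.cos(a),np.sin(a)]);n=np.array([g[1],-g[0]]);O=np.array([564.8,187.9])
for f in('top1','c4top'):
    W=world('top',np.load(f'/tmp/{f}.npz')['d']);x=(W[...,:2]-O)@n;y=(W[...,:2]-O)@g;z=W[...,2]
    m=(abs(x)>24)&(abs(x)<29)&(y>95)&(y<128)&(z>42)&(z<47);k=(abs(x)<15)&(y<0)&(y>-160)&(z>75)&(z<85)
    j=(abs(x)>27)&(abs(x)<39)&(y<0)&(y>-130)&(z>42)&(z<47)
    for q in(m,k,j): print(f,q.sum(),y[q].mean().round(2),y[q].min().round(1),y[q].max().round(1))
"
```

```text
top1 13 104.26 100.6 108.4
top1 73 -142.0 -148.7 -134.3
top1 27 -102.47 -106.9 -97.0
c4top 14 111.17 105.9 115.7
c4top 75 -78.06 -84.9 -69.9
c4top 26 -37.99 -43.1 -32.5
```

The anvil moved about 7 mm and the jaw 64 mm, to a value of about 67 mm. Both agree with roughly 7 mm of compression.

```bash
python3 -c "
from rig import bot
print(bot.job_done())"
```

```text
the job is handed in; nothing more can be done
None
```

The case is clamped flat and lengthwise in the gauge with the spring anvil pushed in about 7 mm by camera measurement, the hand is clear, and the job was handed in at about 19 s; my first grasp attempt closed on top of the case, pressing it with about 24 N without moving it.

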